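# Slacken the left-hand crankshaft nut

### The arm

A 7-joint arm with a two-finger parallel gripper is mounted at the origin on the work surface. World frame = base frame: x ahead of the robot, y to its left, z up, the work surface at z = 0. Lengths are in mm, angles in rad, forces in N, time in s.
With the tool pointing down it reaches from about 400 to 875 mm from the base axis. Payload 4.4 kg.
Tool frame: the origin (TCP) lies midway between the tips of the shut fingers; the grasp point (between the pads) lies 19 mm behind it; z points along the fingers, y is the line along which they close (so a half turn about z gives the same grasp; the last joint's range is limited). The gripper opens to 85 mm and grips with 20 to 120 N. Pads are 22 mm wide; open, the fingers measure 114 mm over their backs; the gripper's body (76 mm by 85 mm) begins 54 mm behind the grasp point. The pads swing forward as they close: fully open they stand 13 mm farther back than shut.
Start: joints at [-1.403, 0.628, 0.038, 1.517, -0.027, 0.996, -0.02], TCP at [150.564, 632.336, 231.313] pointing down, gripper open.
Joint ranges: [-3.06, 3.06], [-0.37, 2.12], [-1.25, 1.32], [0.18, 2.47], [-1.1, 4.24], [0.23, 1.98], [-2.94, 2.94]. Speed limits (rad/s): [2.57, 2.57, 3.14, 3.14, 3.14, 3.14, 3.14].

### API

Orientations are given as [roll, pitch, yaw] about the fixed x, y, z axes, in that order (R = Rz(yaw) Ry(pitch) Rx(roll)).
In Python, from cell import ctrl gives the robot as it stands.
- The arm moves only by the shell command python3 -m handwheel 'ROWS'. ROWS is JSON, a list of rows, each a list of 3 entries, a list of its own where there are three numbers: the turn, a rotation vector about the tool's x, y, z in degrees, then the shift along the tool's x, y, z in m, then the closure, from 0 (fully open) to 1 (shut). A call has 1 to 5 rows; each row shifts and turns the commanded pose from where the row before left it, along the tool's axes as they then stand; what a row does not reach is not made up. A row lasts 1/12 s, in which the tool goes at most 41.7 mm and 7.16 degrees, less where a joint would pass 70% of its speed; a pose out of reach is approached as far as the arm can. A call is refused whole if a number of a shift passes 0.0417 or a number of a turn 7.16, either way. A call with a gripper value outside its range is refused whole. The fingers move at their own pace and stop on an object; the grip force is fixed at half the most. Time passes only in rows, so rows that do not move let the fingers close. It gives the time, the measured TCP pose, the force, the opening and the grip force at its end, in the units of the state.
- ctrl.read_state(): the state, without advancing time (a new reading comes with each control period).
- ctrl.get_image(name): name is "scene" or "top"; returns a dict with "pixels" (384x512x3 uint8, red, green, blue), "fx", "fy", "cx", "cy" (pixels), "k1" (the pictures are not rectified: a ray, as slopes to the right and down, at radius r is drawn at 1 + k1 r^2 times it, then the intrinsics apply), "pose" (4x4, takes a point from camera to world coordinates). Camera axes: x right, y up, looking along -z (the intrinsics and any distortion apply to the point x, -y, -z); pixel columns grow to the right and rows downward; lengths in mm; the calibration is good to about 2 mm. A picture is of the moment at which its call begins. There is no depth.
- ctrl.finish_job(): hands the job in; it is judged then, once.
The state is a dict: "clock": time; "qpos": joint angles; "qd": joint speeds; "tau": joint torques, N m; "eef_pos": TCP position; "tool_rot": TCP orientation; "force": force on the tool from outside, world axes, zero at the start; "torque": the same for the moment, N m; "width": finger opening in mm; "gripper_force": force on a finger pad.
Only numpy, scipy, OpenCV 4.12 (cv2) and the standard library are available. Lean on these libraries where they do the work, as an engineer would, in place of code of your own. Each camera call takes 0.05 s, during which the arm holds its last target. There are 200 camera calls.

### The job

Lift the large T-handle socket wrench out of the wooden block and, without leaning on it, work its socket down over the nut in the middle of the engine's small gear until it sits fully home. That nut has a left-hand thread: feel that it gives clockwise (seen from above), never tighten it further anticlockwise, slacken it clockwise by an eighth of a turn or a little more, and leave the wrench standing upright on the nut with your hand off it. Leave everything else on the bench as it lies.

Things in the scene. Friction and masses are not known exactly. Their poses are not given: they have to be found in the camera images.
- tee_head (a point): Centre of the square steel head (22 x 22 mm, 29 mm high) of the LARGE T-handle socket wrench: loose, about 0.4 kg, standing upright, socket down, in the larger hole of the wooden block. A 12 mm round cross bar, 160 mm long, runs through the head along this point's x axis; z is up the 15 mm shaft. The head can be gripped from above on its two faces either side of the bar.
- tee_mouth (a point): Centre of the open lower end of that wrench's socket, 145 mm below tee_head; same axes. Socket 41 mm outside; hexagon recess 28.9 mm across flats, 22 mm deep, flats facing this point's x axis and every 60 degrees from it. It stands 35 mm deep in the block's hole. Once home on the nut it has about 8 degrees of free play either way.
- nut_seat (a point): On the engine, on the nut's axis, on top of its washer, 108 mm above the bench; z up. The nut: dark steel hexagon, 27 mm across flats, 16 mm high with chamfered top, in the middle of the small gear, shaft end 3.5 mm proud of it. The angle of its flats differs every time and is NOT given by this point; the socket drops on only within about 8 degrees of it, else it stands 13 to 16 mm too high.
- pinion_nut (a joint): Angle (rad) by which the nut has been turned clockwise seen from above, that is loosened (left-hand thread); 0 at the start, tight. Clockwise it turns stiffly but evenly, at about 0.55 N m while moving (0.3 N m may be left when the hand pauses); anticlockwise the resistance climbs steeply on top of that, by about 0.4 N m for each 0.01 rad of further tightening.
- small_tee_head (a point): Head of the SMALL T-handle wrench (loose, 100 mm bar), in the smaller hole of the same block, 90 mm from the large one, its bar about 35 mm lower. Not needed: leave it.
- block: Wooden block fixed to the bench, 75 x 180 x 50 mm (x, y, z), origin at the centre of its underside; the large wrench's hole (43.5 mm) is 45 mm along +y, the small one's along -y.
- spanner: Combination spanner lying on the bench, 190 mm, a bystander.
- screwdriver: Screwdriver lying on the bench, 170 mm, a bystander.
- spark_plug: Spark plug lying on the bench, 70 mm, a bystander.
- case_cover: Removed aluminium case cover lying on the bench, about 190 x 130 x 46 mm, a bystander.
- piston: Small piston standing on the bench, 47 mm wide, 55 mm high, a bystander.
- jar: Screw jar, 68 mm wide, 85 mm high, a bystander.
- hammer: Hammer lying on the bench, 260 mm, a bystander.
- engine: Small engine, fixed, lying on its side on two battens with its gear case open upward; origin on the bench right below the nut. Along +y lies the big clutch (centre 88 mm from the nut, top 125 mm above the bench), along +x the finned cylinder. Case rim 113 mm above the bench; a radius of 30 mm round the nut is free above 110 mm.
Things that resemble listed ones, but are neither listed nor needed, are in the scene too. Leave any black or red look-alike of the part that bears tee_head alone.

How it is judged:
By the outcome, as a careful person would: the job done as asked, in the order asked, and still so for the second after the job is handed in, with the robot touching nothing.
It also fails if it takes over 53 s, if anything falls off the work surface, if the arm or the gripper's body presses on something with over 40 N, if the wrist force passes 120 N, or if a joint passes its speed limit or range.

## Working session

There is one attempt and no reset: what is moved stays moved. The work goes in short steps, Python scripts to look and compute and a shell command to move; the robot and the scene stay as the last step left them, time stands still between calls to the robot, and variables do not carry over. Pictures are saved under pics/ and viewed, at most 10 in all, crops included, and the job is handed in when it is done.

```bash
mkdir -p pics; ls
cat > h.py <<'E'
import numpy as np, cv2, json
from cell import ctrl
def grab(n):
    im=ctrl.get_image(n); im['pose']=np.array(im['pose']); im['pixels']=np.array(im['pixels'],np.uint8); return im
def ray(im,u,v):
    x=(u-im['cx'])/im['fx']; y=(v-im['cy'])/im['fy']; rd=np.hypot(x,y); r=rd
    for _ in range(30): r=rd/(1+im['k1']*r*r)
    s=r/rd if rd else 1
    d=im['pose'][:3,:3]@np.array([x*s,-y*s,-1]); return im['pose'][:3,3],d/np.linalg.norm(d)
def onz(im,u,v,z):
    o,d=ray(im,u,v); return o+d*(z-o[2])/d[2]
def proj(im,p):
    q=im['pose'][:3,:3].T@(np.array(p,float)-im['pose'][:3,3]); x=q[0]/-q[2]; y=-q[1]/-q[2]
    f=1+im['k1']*(x*x+y*y); return np.array([im['cx']+im['fx']*x*f, im['cy']+im['fy']*y*f])
def two(a,ua,b,ub):
    o1,d1=ray(a,*ua);o2,d2=ray(b,*ub)
    s=np.linalg.lstsq(np.c_[d1,-d2],o2-o1,rcond=None)[0]
    p,q=o1+s[0]*d1,o2+s[1]*d2; return (p+q)/2,np.linalg.norm(p-q)
def save(im,name,box=None,k=1):
    p=im['pixels']
    if box: p=p[box[1]:box[3],box[0]:box[2]]
    p=cv2.resize(p,None,fx=k,fy=k,interpolation=cv2.INTER_CUBIC); cv2.imwrite('pics/'+name+'.png',p[:,:,::-1])
E
python3 - <<'E'
from h import *
for n in('scene','top'):
    im=grab(n); save(im,n+'0',None,1.5); print(n,im['fx'],im['k1'],im['pose'].round(2).tolist())
s=ctrl.read_state(); print({k:s[k] for k in('clock','eef_pos','tool_rot','force','width')})
E
```

```text
pics
scene 420.61527239650803 0.035040144797098945 [[-0.79, -0.43, 0.43, 1022.26], [0.61, -0.55, 0.58, 714.37], [-0.02, 0.72, 0.7, 974.6], [0.0, 0.0, 0.0, 1.0]]
top 444.2245493892232 0.014049808292333137 [[-0.02, 0.99, -0.16, 248.68], [-1.0, -0.02, 0.01, 26.14], [0.0, 0.16, 0.99, 1543.63], [0.0, 0.0, 0.0, 1.0]]
{'clock': 0.1, 'eef_pos': array([150.40656935, 631.77257233, 230.45541647]), 'tool_rot': array([-3.13982846e+00,  1.31070287e-06,  2.90783226e+00]), 'force': array([ 0.22899899,  1.02018183, -0.16424307]), 'width': 85.55988693650126}
```

```bash
ls pics
```

```text
scene0.png
top0.png
```

View pics/scene0.png

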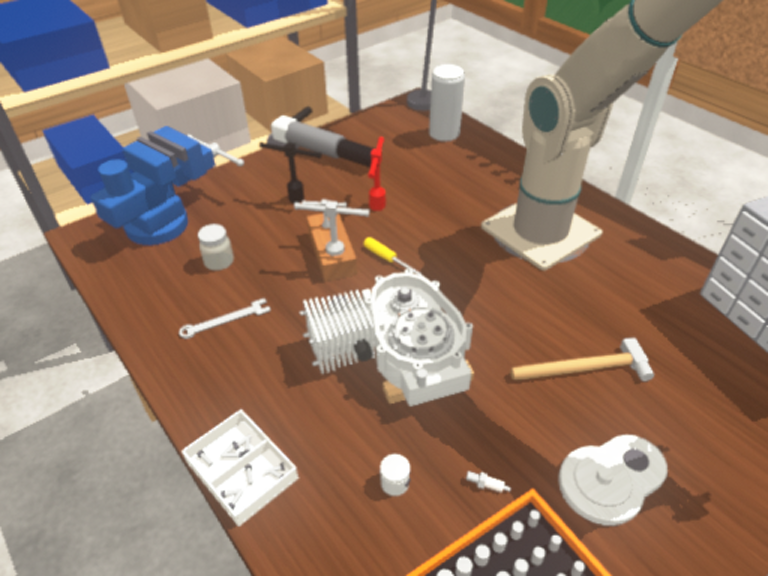

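View pics/top0.png

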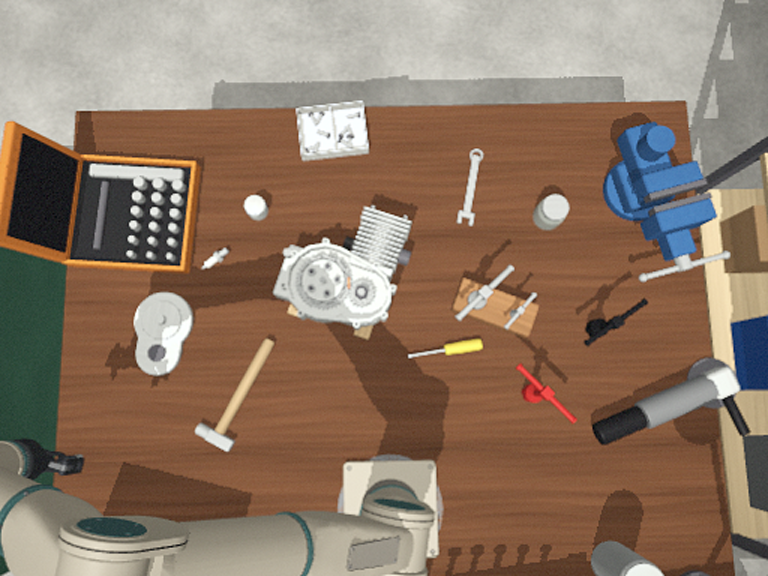

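Candidates for the large wrench in the top view (1.5x pixels): steel T at (486,293) with the longer bar, small steel T (519,310), black T (605,325), red T (543,392) and the vice handle (685,267). I choose (486,293), the longer-barred steel one standing in the block. Next is a close crop of it together with the nut.

Run:
```python
from h import *
t=grab('top'); s=grab('scene')
def crop(im,x,y,w=66,h=50): 
    return cv2.resize(im['pixels'][y:y+h,x:x+w],(396,300),interpolation=cv2.INTER_CUBIC)
m=np.vstack([np.hstack([crop(t,296,170),crop(t,208,170)]),np.hstack([crop(s,187,126),crop(s,237,171)])])
cv2.imwrite('pics/mont.png',m[:,:,::-1])
print(proj(t,[0,0,0]))
```

```text
[260.09830482 338.64838318]
```

View pics/mont.png

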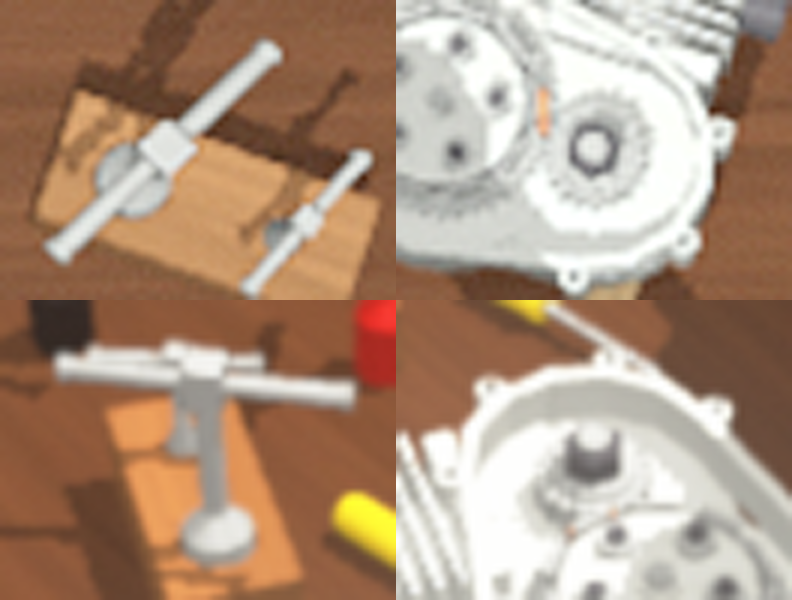

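The crop confirms the choice. Top view: large wrench head at crop (167,148), bar ends at (270,50) and (60,250). The dark nut is at (594,150) in the top view and about (593,450) in the scene view.

```bash
cat > nut.py <<'E'
from h import *
def P(x0,y0,u,v): return (x0+(u+.5)/6-.5, y0+(v+.5)/6-.5)
E
python3 - <<'E'
from nut import *
t=grab('top'); s=grab('scene')
ta,tb=P(296,170,269,51),P(296,170,61,249); sa,sb=P(187,126,345,393-300),P(187,126,66,366-300)
A,B=onz(t,*ta,160),onz(t,*tb,160); print('bar ends top z160',A.round(1),B.round(1),'len',np.linalg.norm(A-B),'mid',((A+B)/2).round(1),'yaw',np.degrees(np.arctan2(*(A-B)[1::-1])))
C,D=onz(s,*sa,160),onz(s,*sb,160); print('scene',C.round(1),D.round(1),'len',np.linalg.norm(C-D),'mid',((C+D)/2).round(1),'yaw',np.degrees(np.arctan2(*(C-D)[1::-1])))
print('head',onz(t,*P(296,170,167,148),174.5).round(1),onz(s,*P(187,126,202,363-300),174.5).round(1), 'tri',two(t,P(296,170,167,148),s,P(187,126,202,363-300)))
print('socket top?',onz(t,*P(296,170,133,180),50).round(1))
# nut
g=cv2.cvtColor(t['pixels'],cv2.COLOR_RGB2GRAY).astype(int); print(g[187:205,232:252])
gs=cv2.cvtColor(s['pixels'],cv2.COLOR_RGB2GRAY).astype(int); print(gs[189:206,260:280])
E
```

```text
bar ends top z160 [ 508.9 -262.7  160. ] [ 405.8 -148.7  160. ] len 153.68171147528648 mid [ 457.4 -205.7  160. ] yaw -47.865776048616084
scene [ 404.6 -153.2  160. ] [ 507.3 -265.4  160. ] len 152.04639561213426 mid [ 456.  -209.3  160. ] yaw 132.45582245144493
head [ 455.9 -204.   174.5] [ 459.  -205.4  174.5] tri (array([ 457.27463545, -205.28321449,  173.3396771 ]), np.float64(3.1592874450950137))
socket top? [ 456.8 -204.9   50. ]
[[205 218 225 230 224 213 215 220 225 218 215 211 207 205 206 204 234 255
  254 254]
 [208 202 205 214 215 222 225 231 222 198 198 201 208 217 217 207 219 245
  254 254]
 [195 191 194 221 232 220 209 205 195 182 180 184 193 206 210 201 205 235
  255 254]
 [190 188 191 222 228 204 176 159 148 145 163 175 178 183 206 220 214 219
  245 255]
 [195 206 217 219 214 189 131 121 123 118 132 146 171 181 215 229 203 195
  218 244]
 [180 195 223 227 210 166 135 188 209 210 181 118 142 174 213 223 198 201
  225 250]
 [209 207 226 231 207 141 185 227 231 232 209 140 123 164 200 219 221 216
  222 244]
 [217 228 229 228 200 122 199 232 228 230 220 173 113 183 218 223
[... 1616 characters left out ...]
 244 241
  240 242]
 [239 231 221 188 168 129 100 102 109 116 117 108 103 112 187 241 244 241
  234 242]
 [242 232 195 182 169 131 103  97  97  99 102  99 100 115 190 239 240 242
  239 243]
 [217 207 184 176 171 151 130 113 105 101 106 116 130 162 216 237 233 238
  235 239]
 [201 202 182 175 177 184 171 153 141 135 155 184 199 223 237 232 232 240
  232 236]
 [182 190 199 206 187 188 178 188 194 194 216 232 232 231 226 225 235 234
  222 241]
 [174 182 220 227 205 196 179 194 212 213 217 219 217 217 223 234 236 225
  202 237]
 [178 173 193 202 218 225 199 203 211 211 216 222 222 225 236 231 227 228
  221 232]
 [190 166 158 165 199 218 206 223 232 232 239 243 230 219 222 197 194 207
  206 203]]
```

Run:
```python
from nut import *
from scipy.ndimage import map_coordinates
t=grab('top'); s=grab('scene')
gt=np.mean([cv2.cvtColor(grab('top')['pixels'],cv2.COLOR_RGB2GRAY).astype(float) for _ in range(4)],0)
gs=cv2.cvtColor(s['pixels'],cv2.COLOR_RGB2GRAY).astype(float)
def cen(g,x0,x1,y0,y1,lo):
    w=np.clip(g[y0:y1,x0:x1]-lo,0,None); yy,xx=np.mgrid[y0:y1,x0:x1]; return (w*xx).sum()/w.sum(),(w*yy).sum()/w.sum()
ct=cen(gt,238,243,192,197,140); cs=cen(gs,266,273,192,196,160)
print('shaft end',ct,cs,onz(t,*ct,127.5),onz(s,*cs,127.5),two(t,ct,s,cs))
c=(onz(t,*ct,127.5)+onz(s,*cs,127.5))/2
# radial outline in world at z=124 (top edge) about nut centre, in top view
for cx,cy in [onz(t,*ct,127.5)[:2]]:
  for zz in(124,116):
    th=np.radians(np.arange(0,360,3)); R=np.arange(9,22,.2); rad=[]
    for a in th:
        uv=np.array([proj(t,[cx+r*np.cos(a),cy+r*np.sin(a),zz]) for r in R])
        v=map_coordinates(gt,[uv[:,1],uv[:,0]],order=3); i=v[:35].argmin()
        k=np.argmax(v[i:]>165)+i; rad.append(R[k])
    rad=np.array(rad); F=np.fft.rfft(rad)/len(rad)*2
    print(zz,'mean',rad.mean(),'amps',abs(F[1:9]).round(2),'corner angle mod60',np.degrees(-np.angle(F[6]))/6)
    print(rad[::4].round(1))
# scene silhouette width of dark part, rows 196..199
for r in range(195,200):
    row=gs[r]; L=[x for x in np.arange(258,270,.05) if np.interp(x,range(512),row)<160][0]; Rr=[x for x in np.arange(268,280,.05) if np.interp(x,range(512),row)>160][0]
    p,q=onz(s,L,r,115),onz(s,Rr,r,115); print(r,L,Rr,np.linalg.norm(p-q).round(1))
o,d=ray(s,269,197); print('view az',np.degrees(np.arctan2(d[1],d[0])),'elev',np.degrees(np.arcsin(d[2])))
print(ctrl.read_state()['clock'])
```

```text
shaft end (np.float64(240.2394366197183), np.float64(194.0048989589712)) (np.float64(269.29262086513995), np.float64(193.18893129770993)) [468.7920511   56.31638772 127.5       ] [469.46290233  53.24152025 127.5       ] (array([469.52253948,  55.3554053 , 128.88755003]), np.float64(2.6434433434914375))
124 mean 14.758333333333315 amps [1.17 0.72 0.09 0.42 0.15 0.34 0.36 0.22] corner angle mod60 -9.466069403210335
[15.  14.8 14.8 14.6 13.4 12.8 12.8 12.6 12.8 13.6 14.4 14.4 14.  14.6
 15.8 16.6 15.2 15.4 16.4 16.  15.2 14.6 14.4 15.2 16.4 15.8 15.4 15.2
 15.  15.2]
116 mean 14.838333333333313 amps [1.3  0.75 0.04 0.38 0.29 0.37 0.28 0.22] corner angle mod60 -8.327030198755164
[16.2 16.  16.2 15.6 14.  13.6 13.4 13.  13.  13.8 14.2 13.6 13.  13.8
 15.  15.2 14.2 14.2 15.4 15.4 14.6 14.2 14.2 14.6 16.6 16.6 16.2 16.4
 16.2 16.6]
195 265.25000000000165 268.0 8.0
196 264.90000000000157 273.4000000000012 24.6
197 264.40000000000146 273.55000000000126 26.4
198 264.2000000000014 273.6500000000013 27.2
199 264.2500000000014 273.6000000000013 26.8
view az -129.8572530246567 elev -45.027008720380024
0.6
```

Measured: wrench head at about (457,-205), bar yaw about -48°. The nut is at about (469,55), with flat normals near 20° mod 60 in both views. Moving now.

```bash
cat > to.py <<'E'
import sys; from h import *
x,y,z,yaw=map(float,sys.argv[1:5]); s=ctrl.read_state(); from scipy.spatial.transform import Rotation as Ro
R=Ro.from_euler('xyz',s['tool_rot']).as_matrix(); p=np.array(s['eef_pos'])
d=R.T@(np.array([x,y,z])-p); T=Ro.from_euler('xyz',[np.pi,0,np.radians(yaw)]).as_matrix()
print('t',round(s['clock'],2),'p',p.round(1),'rpy',np.degrees(s['tool_rot']).round(2),'need mm',d.round(1),'turn',np.degrees(Ro.from_matrix(R.T@T).as_rotvec()).round(1),'F',np.round(s['force'],1),'M',np.round(s['torque'],2),'w',round(s['width'],1),'q7',round(s['qpos'][6],2))
E
m="python3 -m handwheel"
$m '[[[0,0,0],[-0.0315,-0.0227,-0.005],0],[[0,0,0],[-0.0315,-0.0227,-0.005],0],[[0,0,0],[-0.0315,-0.0227,-0.005],0],[[0,0,0],[-0.0315,-0.0227,-0.005],0],[[0,0,0],[-0.0315,-0.0227,-0.005],0]]'
$m '[[[0,0,0],[-0.0315,-0.0227,-0.005],0],[[0,0,0],[-0.0315,-0.0227,-0.005],0],[[0,0,0],[-0.0315,-0.0227,-0.005],0],[[0,0,0],[-0.0315,-0.0227,-0.005],0],[[0,0,0],[-0.0315,-0.0227,-0.005],0]]'
python3 to.py 480 250 295 132.3; python3 to.py 457 -205.5 230 132.3
```

```text
clock: 1.02
eef_pos: [278.4, 484.0, 256.7]
tool_rot: [3.141, 0.0, 2.908]
force: [0.2, 0.2, 0.2]
width: 85.4
gripper_force: 0.0
clock: 1.43
eef_pos: [405.4, 337.0, 281.9]
tool_rot: [3.141, 0.0, 2.908]
force: [1.0, 0.6, -0.4]
width: 85.5
gripper_force: 0.0
t 1.43 p [405.4 337.  281.9] rpy [1.7996e+02 2.0000e-02 1.6661e+02] need mm [-92.7 -67.3 -13.1] turn [ 0.   0.  34.3] F [ 1.   0.6 -0.4] M [ 0.02 -0.07 -0.01] w 85.5 q7 0.63
t 1.43 p [405.4 337.  281.9] rpy [1.7996e+02 2.0000e-02 1.6661e+02] need mm [-175.8 -515.8   51.6] turn [ 0.   0.  34.3] F [ 1.   0.6 -0.4] M [ 0.02 -0.07 -0.01] w 85.5 q7 0.63
```

```bash
m="python3 -m handwheel"
$m '[[[0,0,0],[-0.03,-0.025,0],0.5],[[0,0,0],[-0.03,-0.025,0],0.5],[[0,0,0],[-0.022,-0.033,0],0.5],[[0,0,0],[-0.008,-0.04,0],0.5],[[0,0,0],[-0.008,-0.04,0],0.5]]' >/dev/null
$m '[[[0,0,0],[-0.008,-0.04,0],0.5],[[0,0,0],[-0.008,-0.04,0],0.5],[[0,0,0],[-0.008,-0.04,0],0.5],[[0,0,0],[-0.008,-0.04,0],0.5],[[0,0,0],[-0.008,-0.04,0],0.5]]' >/dev/null
$m '[[[0,0,7],[-0.008,-0.03,0],0.5],[[0,0,7],[-0.008,-0.035,0],0.5],[[0,0,7],[-0.012,-0.024,0.01],0.5],[[0,0,7],[0,0,0.015],0.5],[[0,0,6.3],[0,0,0.015],0.5]]' >/dev/null
python3 to.py 457 -205.5 230 132.3
```

```text
t 2.68 p [ 450.4 -142.6  241.5] rpy [1.7995e+02 1.3000e-01 1.3170e+02] need mm [-51.3 -37.   11.6] turn [ 0.   0.1 -0.6] F [ 0.1  0.7 -0.7] M [ 0.13 -0.04 -0.01] w 42.8 q7 1.17
```

```bash
m="python3 -m handwheel"
$m '[[[0,0,-0.6],[-0.03,-0.02,0],0.5],[[0,0,0],[-0.021,-0.017,0],0.5],[[0,0,0],[0,0,0],0.5]]' >/dev/null
python3 to.py 457 -205.5 141 132.3
python3 - <<'E'
from h import *
t=grab('top'); s=grab('scene')
def crop(im,c,w=66,h=50):
    x,y=int(c[0]-w/2),int(c[1]-h/2); print(x,y); return cv2.resize(im['pixels'][y:y+h,x:x+w],(396,300),interpolation=cv2.INTER_CUBIC)
c=[457,-205,190]
cv2.imwrite('pics/over.png',np.hstack([crop(t,proj(t,c)),crop(s,proj(s,c))])[:,:,::-1])
E
```

```text
t 2.93 p [ 457.6 -208.7  241.6] rpy [-179.87    0.27  132.55] need mm [  3.3   1.9 100.6] turn [-0.1  0.3  0.3] F [ 0.5 -1.5  0.3] M [-0.06  0.02 -0.05] w 43.0 q7 1.31
291 168
187 106
```

View pics/over.png

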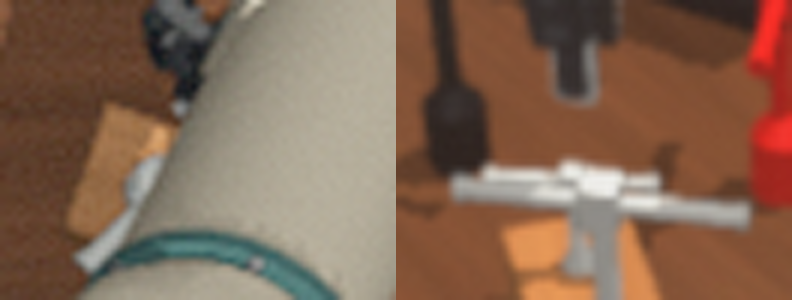

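The scene crop shows the fingertips at (575,95) above the head at (600,185). The arm hides the head in the top view. Alignment is consistent, so I descend and grip.

```bash
m="python3 -m handwheel"
$m '[[[0,0.3,0.2],[0.0033,0.0019,0.015],0.5],[[0,0,0],[0,0,0.025],0.5],[[0,0,0],[0,0,0.025],0.5],[[0,0,0],[0,0,0.025],0.5],[[0,0,0],[0,0,0.0105],0.5]]' >/dev/null
python3 to.py 457 -205.5 141 132.3
$m '[[[0,0,0],[0,0,0],1],[[0,0,0],[0,0,0],1],[[0,0,0],[0,0,0],1],[[0,0,0],[0,0,0],1],[[0,0,0],[0,0,0],1]]'
python3 to.py 457 -205.5 141 132.3
```

```text
t 3.45 p [ 455.  -196.1  138.4] rpy [-179.95   -0.55  132.82] need mm [-8.2 -5.  -2.6] turn [-0.1 -0.5  0.5] F [-1.2  0.4  0.8] M [ 0.03  0.04 -0.02] w 42.7 q7 1.38
clock: 3.87
eef_pos: [455.5, -198.3, 141.1]
tool_rot: [-3.141, -0.006, 2.316]
force: [-3.0, -1.3, -5.0]
width: 20.9
gripper_force: 58.9
t 3.87 p [ 455.5 -198.3  141.1] rpy [-179.97   -0.37  132.7 ] need mm [-6.3 -3.8  0.1] turn [-0.  -0.4  0.4] F [-3.  -1.3 -5. ] M [-0.22  0.94  0.03] w 20.9 q7 1.38
```

```bash
m="python3 -m handwheel"
$m '[[[0,0,0],[0,0,0],0.5],[[0,0,0],[0,0,0],0.5],[[0,0,0],[0,0,0],0.5],[[0,0,0],[0,0,0],0.5],[[0,0,0],[0,0,0],0.5]]' >/dev/null
python3 to.py 457 -205.5 141 132.3
$m '[[[0,-0.3,0.4],[-0.006,-0.0035,0],0.5],[[0,0,0],[0,0,0],0.5],[[0,0,0],[0,0,0],0.5]]' >/dev/null
python3 to.py 457 -205.5 141 132.3
python3 - <<'E'
from h import *
s=grab('scene'); save(s,'grip',(170,100,270,175),7)
E
```

```text
t 4.28 p [ 457.1 -198.7  141.2] rpy [179.95  -0.23 132.71] need mm [-4.9 -4.7  0.2] turn [ 0.1 -0.2  0.4] F [ 0.6  0.2 -0.1] M [ 0.01 -0.03  0.  ] w 42.5 q7 1.38
t 4.53 p [ 458.  -206.   140.8] rpy [-1.7999e+02  3.0000e-02  1.3225e+02] need mm [ 1.  -0.4 -0.2] turn [-0.  0. -0.] F [ 0.  -0.7 -0.3] M [-0.04  0.05  0.05] w 42.6 q7 1.38
```

View pics/grip.png

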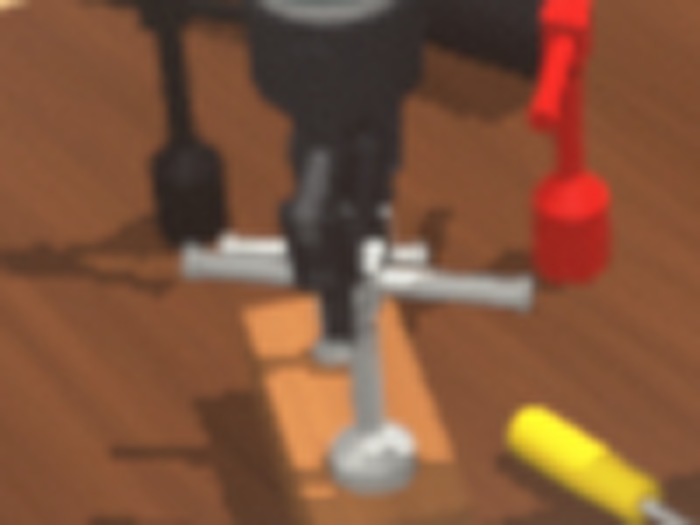

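The scene crop shows the bar ends at (185,262) and (532,292), and the near finger at about (320,270), a little left of the bar's middle. I'll check this numerically.

Run:
```python
from h import *
s=grab('scene'); f=lambda u,v:(170+(u+.5)/7-.5,100+(v+.5)/7-.5)
A,B=onz(s,*f(187,262),160),onz(s,*f(530,291),160); print(A,B,(A+B)/2,np.linalg.norm(A-B),np.degrees(np.arctan2(*(B-A)[1::-1])))
print('head px', proj(s,[457,-205.5,160]),'shaft',onz(s,*f(369,400),93),'socket',onz(s,*f(373,445),60))
c=np.array(ctrl.read_state()['eef_pos']);y=np.array([np.sin(np.radians(132.3)),-np.cos(np.radians(132.3)),0])
for sg in(1,-1):
    for zz in(-3,20,55): print(sg,zz,((proj(s,c+sg*y*28+[0,0,zz])-[170,100])*7).round())
```

```text
[ 511.71792979 -266.07552055  160.        ] [ 401.85004518 -150.54711196  160.        ] [ 456.78398748 -208.31131626  160.        ] 159.42949934413738 133.5613961436694
head px [221.06059538 139.50970074] shaft [ 459.93850549 -202.0904056    93.        ] socket [ 456.5707063  -207.39306058   60.        ]
1 -3 [345. 354.]
1 20 [342. 314.]
1 55 [336. 250.]
-1 -3 [373. 279.]
-1 20 [370. 239.]
-1 55 [365. 177.]
```

Projecting the fingers shows the tool is centred on the head, so I close and lift.

```bash
m="python3 -m handwheel"
$m '[[[0,0,0],[0,0,0],1],[[0,0,0],[0,0,0],1],[[0,0,0],[0,0,0],1],[[0,0,0],[0,0,0],1]]' |tail -2
python3 to.py 457 -205.5 141 132.3
$m '[[[0,0,0],[0,0,-0.005],1],[[0,0,0],[0,0,-0.01],1],[[0,0,0],[0,0,-0.015],1],[[0,0,0],[0,0,-0.015],1],[[0,0,0],[0,0,-0.015],1]]' |tail -3
$m '[[[0,0,0],[0,0,-0.025],1],[[0,0,0],[0,0,-0.025],1],[[0,0,0],[0,0,-0.025],1],[[0,0,0],[0,0,-0.018],1],[[0,0,0],[0,0,0],1]]' |tail -3
python3 to.py 469 55 291 140
```

```text
width: 21.2
gripper_force: 58.9
t 4.97 p [ 457.7 -205.4  140.8] rpy [-1.7999e+02 -1.0000e-02  1.3231e+02] need mm [ 0.4 -0.6 -0.2] turn [-0. -0.  0.] F [-1.2 -0.   2.1] M [0.02 0.13 0.02] w 21.2 q7 1.38
force: [0.3, -0.3, -3.8]
width: 21.4
gripper_force: 59.0
force: [0.9, -1.4, -4.4]
width: 21.4
gripper_force: 59.4
t 5.8 p [ 459.7 -206.4  297.7] rpy [179.79   0.38 132.3 ] need mm [187.1 182.8   6.1] turn [ 0.2  0.4 -7.7] F [ 0.9 -1.4 -4.4] M [-0.17 -0.16 -0.03] w 21.4 q7 1.27
```

```bash
m="python3 -m handwheel"
$m '[[[0,0,0],[0.015,0.015,0],1],[[0,0,0],[0.025,0.025,0],1],[[0,0,0],[0.028,0.028,0],1],[[0,0,0],[0.028,0.028,0],1],[[0,0,0],[0.028,0.028,0],1]]' >/dev/null
$m '[[[0,0,0],[0.028,0.028,0],1],[[0,0,0],[0.02,0.02,0],1],[[0,0,0],[0.01,0.007,0],1],[[0,0,0],[0.005,0.004,0],1],[[0,0,0],[0,0,0],1]]' >/dev/null
$m '[[[0,0,-3],[0,0,0],1],[[0,0,-3],[0,0,0],1],[[0,0,-1.7],[0,0,0],1],[[0,0,0],[0,0,0],1]]' >/dev/null
python3 to.py 469 55 291 140
python3 - <<'E'
from h import *
t=grab('top'); s=grab('scene'); save(s,'above',(220,110,320,215),5.6); save(t,'abovet')
for z in(145,160,165): print(z,proj(s,np.array(ctrl.read_state()['eef_pos'])*[1,1,0]+[0,0,z]).round(1))
E
```

```text
t 6.97 p [467.1  53.9 293.4] rpy [-179.92    0.    139.86] need mm [-0.8  2.1  2.4] turn [-0.1  0.  -0.1] F [-1.2  0.5 -4.5] M [ 0.   -0.01  0.04] w 21.4 q7 0.81
145 [270.3 188.7]
160 [270.3 184.8]
165 [270.4 183.5]
```

View pics/above.png

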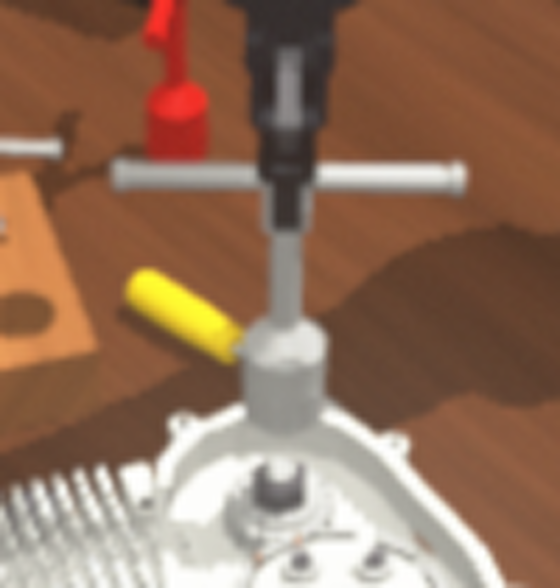

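The scene crop shows the socket standing upright just above the nut. The socket's lower rim runs x 243–327 with its bottom at 432, the nut x 254–304, and the bar ends are at (115,174) and (465,179).

Run:
```python
from h import *
s=grab('scene'); f=lambda u,v:(220+(u+.5)/5.6-.5,110+(v+.5)/5.6-.5)
p=np.array(ctrl.read_state()['eef_pos']); hz=p[2]+19.2; mz=hz-145
A,B=onz(s,*f(115,174),hz),onz(s,*f(464,179),hz); print('tcp',p,'bar mid',(A+B)/2,'len',np.linalg.norm(A-B),'yaw',np.degrees(np.arctan2(*(B-A)[1::-1])))
cam=s['pose'][:3,3]; a=(cam-p)[:2]; a/=np.linalg.norm(a); a3=np.r_[a,0]; print('toward cam',a)
g=cv2.cvtColor(s['pixels'],cv2.COLOR_RGB2GRAY).astype(int); print(g[180:192,260:282])
m=onz(s,*f(285,432),mz)-20.5*a3; print('mouth centre',m)
n=onz(s,269.3,193.2,127.5); print('nut shaft end',n)
# nut bottom near corner (corner faces the camera) at z108
print('nut from bottom corner', onz(s,269,201.2,108)-15.6*a3)
```

```text
tcp [467.22964856  54.78809837 293.57153139] bar mid [466.2723077   53.10888772 312.77153139] len 159.64589463085537 yaw 139.9396624542214
toward cam [0.64385706 0.7651458 ]
[[ 80  80  87 111 134 141 143 145 146 147 147 147 145 145 148 159 167 153
  113  87  80  79]
 [ 84  94 111 128 136 141 143 145 146 147 146 147 145 145 147 150 156 158
  147 121  96  81]
 [123 169 199 179 143 140 143 143 146 149 146 146 145 143 143 148 153 166
  180 171 135 101]
 [215 241 248 221 149 140 143 142 146 146 145 145 145 144 146 149 156 180
  216 224 204 165]
 [250 247 239 202 151 142 143 144 143 146 146 145 146 146 146 150 160 200
  240 249 247 238]
 [239 219 191 173 158 150 146 144 144 145 145 146 147 146 145 152 161 183
  218 239 248 251]
 [192 185 178 174 170 164 159 151 148 147 146 147 150 150 153 160 166 172
  178 186 205 234]
 [181 180 178 175 176 176 173 167 161 157 156 156 159 164 167 172 173 172
  173 171 174 188]
 [184 180 177 176 178 178 177 175 174 171 170 170 172 173 174 174 174 174
  173 172 171 170]
 [183 183 178 176 178 178 178 178 180 180 181 180 178 176 175 175 174 174
  174 173 171 169]
 [186 186 181 183 188 192 191 190 192 193 193 194 191 188 184 181 177 174
  175 174 173 170]
 [218 220 204 206 220 232 225 209 214 219 217 211 205 204 202 199 191 187
  184 183 175 171]]
mouth centre [463.80336986  51.20870512 167.77153139]
nut shaft end [469.47494071  53.28979123 127.5       ]
nut from bottom corner [468.14194197  51.07713409 108.        ]
```

```bash
m="python3 -m handwheel"; python3 to.py 470 55.2 256 140
$m '[[[0,0,0],[-0.002,0.002,0.01],1],[[0,0,0],[0,0,0.012],1],[[0,0,0],[0,0,0.012],1],[[0,0,0],[0,0,0.003],1],[[0,0,0],[0,0,0],1]]' >/dev/null
$m '[[[0,0,0],[0,0,0],1],[[0,0,0],[0,0,0],1]]' >/dev/null
python3 to.py 470 55.2 256 140
```

```text
t 7.12 p [467.2  54.8 293.6] rpy [-179.96    0.    139.83] need mm [-1.9  2.1 37.6] turn [-0.   0.  -0.2] F [-0.6 -0.1 -4. ] M [-0.04  0.01  0.01] w 20.8 q7 0.8
t 7.7 p [470.7  56.3 257.2] rpy [1.7996e+02 4.0000e-02 1.3999e+02] need mm [-0.2 -1.3  1.2] turn [ 0.  0. -0.] F [-0.3  1.  -4. ] M [-0.04 -0.   -0.03] w 21.2 q7 0.83
```

```bash
m="python3 -m handwheel"
$m '[[[0,0,0],[0,-0.001,0.0015],1],[[0,0,0],[0,0,0.0015],1],[[0,0,0],[0,0,0.0015],1],[[0,0,0],[0,0,0],1]]' >/dev/null
python3 to.py 470 55.2 233.8 140
$m '[[[0,0,0],[0,0,0.0015],1],[[0,0,0],[0,0,0.0015],1],[[0,0,0],[0,0,0],1]]'  >/dev/null
python3 to.py 470 55.2 233.8 140
$m '[[[0,0,0],[0,0,0.001],1],[[0,0,0],[0,0,0.001],1],[[0,0,0],[0,0,0],1]]'  >/dev/null
python3 to.py 470 55.2 233.8 140
```

```text
t 8.03 p [469.4  55.6 252.1] rpy [-1.7999e+02 -1.0000e-02  1.4000e+02] need mm [-0.7  0.1 18.3] turn [-0. -0.  0.] F [ 0.6 -0.8 -3.9] M [-0.02  0.02 -0.  ] w 21.4 q7 0.83
t 8.28 p [469.3  55.6 249. ] rpy [-1.7998e+02 -2.0000e-02  1.4001e+02] need mm [-0.8  0.1 15.2] turn [-0. -0.  0.] F [-0.1  0.3 -4.8] M [-0.02  0.01  0.04] w 21.2 q7 0.83
t 8.53 p [469.4  55.6 247.1] rpy [-1.7998e+02 -1.0000e-02  1.4000e+02] need mm [-0.7  0.1 13.3] turn [-0. -0.  0.] F [-0.2 -0.6 -4.3] M [-0.    0.03  0.  ] w 21.5 q7 0.83
```

```bash
m="python3 -m handwheel"
$m '[[[0,0,0],[0,0,0.001],1],[[0,0,0],[0,0,0.001],1],[[0,0,0],[0,0,0],1]]'  >/dev/null
python3 to.py 470 55.2 233.8 140
$m '[[[0,0,0],[0,0,0.001],1],[[0,0,0],[0,0,0.001],1],[[0,0,0],[0,0,0],1]]'  >/dev/null
python3 to.py 470 55.2 233.8 140
```

```text
t 8.78 p [469.4  55.6 245.1] rpy [-1.7998e+02 -1.0000e-02  1.4000e+02] need mm [-0.7  0.1 11.3] turn [-0. -0.  0.] F [-0.2 -0.4 -4.2] M [0.05 0.01 0.02] w 21.6 q7 0.83
t 9.03 p [469.4  55.5 243.1] rpy [-1.7998e+02 -1.0000e-02  1.4000e+02] need mm [-0.7  0.1  9.3] turn [-0. -0.  0.] F [-0.3 -0.3 -4.7] M [-0.04 -0.02 -0.08] w 21.0 q7 0.83
```

```bash
m="python3 -m handwheel"
$m '[[[0,0,0],[0,0,0.0015],1],[[0,0,0],[0,0,0.0015],1],[[0,0,0],[0,0,0.001],1],[[0,0,0],[0,0,0],1]]'  >/dev/null
python3 to.py 470 55.2 233.8 140
$m '[[[0,0,0],[0,0,0.0015],1],[[0,0,0],[0,0,0.0015],1],[[0,0,0],[0,0,0],1]]'  >/dev/null
python3 to.py 470 55.2 233.8 140
$m '[[[0,0,0],[0,0,0.001],1],[[0,0,0],[0,0,0],1]]'  >/dev/null
python3 to.py 470 55.2 233.8 140
```

```text
t 9.37 p [469.3  55.6 239. ] rpy [-1.7997e+02 -2.0000e-02  1.4000e+02] need mm [-0.7  0.2  5.2] turn [-0. -0.  0.] F [ 0.1  0.3 -4.5] M [-0.02  0.05  0.  ] w 20.9 q7 0.84
t 9.62 p [469.3  55.6 236. ] rpy [-1.7998e+02 -2.0000e-02  1.4000e+02] need mm [-0.7  0.2  2.2] turn [-0. -0.  0.] F [-0.4  0.1 -4.3] M [ 0.04  0.01 -0.07] w 21.7 q7 0.84
t 9.78 p [469.4  55.6 235.1] rpy [-1.7999e+02 -1.0000e-02  1.4000e+02] need mm [-0.7  0.1  1.3] turn [-0. -0.  0.] F [-0.5 -0.1 -4.1] M [-0.02 -0.   -0.01] w 21.2 q7 0.84
```

```bash
m="python3 -m handwheel"
$m '[[[0,0,0],[0,0,0.0005],1],[[0,0,0],[0,0,0.0005],1],[[0,0,0],[0,0,0],1]]'  >/dev/null
python3 to.py 470 55.2 233.8 140
$m '[[[0,0,0],[0,0,0.0005],1],[[0,0,0],[0,0,0],1]]'  >/dev/null
python3 to.py 470 55.2 233.8 140
$m '[[[0,0,0],[0,0,0.0005],1],[[0,0,0],[0,0,0],1]]'  >/dev/null
python3 to.py 470 55.2 233.8 140
```

```text
t 10.03 p [469.5  55.6 234.2] rpy [-179.99   -0.    140.01] need mm [-0.6  0.1  0.4] turn [-0. -0.  0.] F [ 0.4 -0.  -4.2] M [-0.02  0.   -0.01] w 21.2 q7 0.84
t 10.2 p [469.6  55.6 233.9] rpy [1.7999e+02 1.0000e-02 1.4000e+02] need mm [-0.5 -0.   0.1] turn [0. 0. 0.] F [-0.  -0.1 -3.5] M [ 0.    0.09 -0.  ] w 21.1 q7 0.84
t 10.37 p [469.7  55.5 233.8] rpy [1.7997e+02 2.0000e-02 1.3999e+02] need mm [-0.4 -0.1 -0. ] turn [ 0.  0. -0.] F [-0.4 -0.8  1.6] M [-0.11  0.38 -0.02] w 21.1 q7 0.84
```

Home at the predicted height, with light contact. I back off the press slightly and feel clockwise.

```bash
m="python3 -m handwheel"
$m '[[[0,0,2],[0,0,-0.0004],1],[[0,0,2],[0,0,0],1],[[0,0,2],[0,0,0],1],[[0,0,0],[0,0,0],1]]'  >/dev/null
python3 to.py 470 55.2 233.8 140
$m '[[[0,0,2],[0,0,0],1],[[0,0,2],[0,0,0],1],[[0,0,0],[0,0,0],1]]'  >/dev/null
python3 to.py 470 55.2 233.8 140
$m '[[[0,0,2],[0,0,0],1],[[0,0,2],[0,0,0],1]]'  >/dev/null
python3 to.py 470 55.2 233.8 140
$m '[[[0,0,2],[0,0,0],1],[[0,0,2],[0,0,0],1]]'  >/dev/null
python3 to.py 470 55.2 233.8 140
```

```text
t 10.7 p [469.5  55.3 233.8] rpy [-1.7998e+02  2.0000e-02  1.3395e+02] need mm [-0.4  0.3 -0. ] turn [-0.   0.  -6.1] F [-0.6 -0.8  0.8] M [-0.3   0.28 -0.06] w 21.2 q7 0.75
t 10.95 p [469.4  55.2 233.8] rpy [-1.7997e+02  3.0000e-02  1.3006e+02] need mm [-0.4  0.4  0. ] turn [-0.   0.  -9.9] F [-1.6 -1.9  0.9] M [-0.45  0.35  0.28] w 21.0 q7 0.69
t 11.12 p [469.5  55.2 233.8] rpy [-1.7997e+02  3.0000e-02  1.2613e+02] need mm [-0.3  0.4  0. ] turn [ -0.    0.  -13.9] F [-0.9 -1.6  1.5] M [-0.57  0.35  0.55] w 21.1 q7 0.64
t 11.28 p [469.4  55.2 233.8] rpy [-1.7997e+02  4.0000e-02  1.2212e+02] need mm [-0.3  0.5 -0. ] turn [ -0.    0.  -17.9] F [-1.7 -1.6  2.1] M [-0.54  0.34  0.64] w 21.3 q7 0.58
```

It gives at a steady 0.55 N m or so, after about 9° of free play. Nut motion began near yaw 130–131, so I continue to yaw 78.

```bash
m="python3 -m handwheel"
$m '[[[0,0,4],[0,0,0],1],[[0,0,4],[0,0,0],1],[[0,0,4],[0,0,0],1],[[0,0,4],[0,0,0],1],[[0,0,4],[0,0,0],1]]'  >/dev/null
python3 to.py 470 55.2 233.8 78
$m '[[[0,0,4],[0,0,0],1],[[0,0,4],[0,0,0],1],[[0,0,4],[0,0,0],1],[[0,0,4],[0,0,0],1],[[0,0,4],[0,0,0],1]]'  >/dev/null
python3 to.py 470 55.2 233.8 78
$m '[[[0,0,4],[0,0,0],1],[[0,0,0],[0,0,0],1],[[0,0,0],[0,0,0],1]]'  >/dev/null
python3 to.py 470 55.2 233.8 78
python3 - <<'E'
from h import *
s=grab('scene'); save(s,'turned',(215,110,325,215),5.6)
E
```

```text
t 11.7 p [469.4  55.2 233.8] rpy [-1.7998e+02  5.0000e-02  1.0203e+02] need mm [-0.1  0.5 -0. ] turn [-0.   0.1 24. ] F [-1.6 -1.8  1.3] M [-0.56  0.41  0.59] w 21.1 q7 0.29
t 12.12 p [469.5  55.2 233.8] rpy [1.800e+02 6.000e-02 8.204e+01] need mm [0.1 0.5 0. ] turn [0.  0.1 4. ] F [-1.5 -1.8  1. ] M [-0.63  0.36  0.55] w 21.4 q7 0.0
t 12.37 p [469.5  55.2 233.8] rpy [1.800e+02 4.000e-02 7.818e+01] need mm [ 0.1  0.5 -0. ] turn [0.  0.  0.2] F [-2.2 -3.2  2.1] M [-0.76  0.48  0.21] w 21.2 q7 -0.05
```

View pics/turned.png

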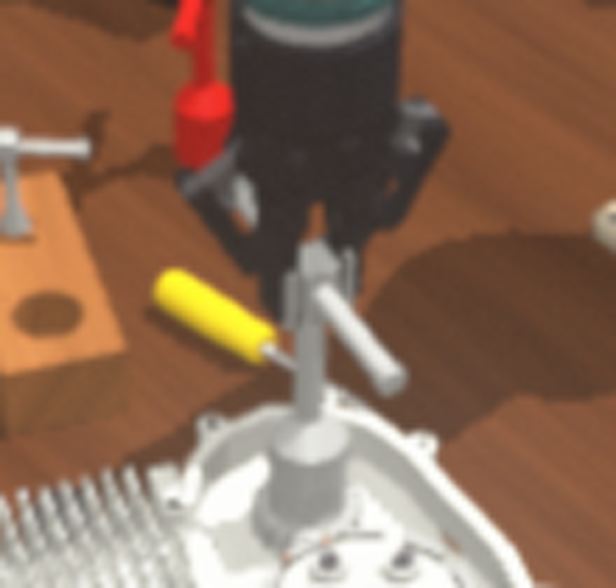

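The wrench is fully down on the nut and the bar has turned from the earlier view, with the socket bottom in the gear at (305,510). I ease off the residual twist within the free play, then release and rise.

```bash
m="python3 -m handwheel"
$m '[[[0,0,-1.5],[0,0,0],1],[[0,0,-1.5],[0,0,0],1],[[0,0,0],[0,0,0],1]]'  >/dev/null
python3 to.py 470 55.2 233.8 78
$m '[[[0,0,0],[0,0,0],0.8],[[0,0,0],[0,0,0],0.7],[[0,0,0],[0,0,0],0.6],[[0,0,0],[0,0,0],0.5],[[0,0,0],[0,0,0],0.5]]'  >/dev/null
python3 to.py 470 55.2 233.8 78
$m '[[[0,0,0],[0,0,-0.005],0.5],[[0,0,0],[0,0,-0.01],0.5],[[0,0,0],[0,0,-0.02],0.5],[[0,0,0],[0,0,-0.025],0.5],[[0,0,0],[0,0,-0.025],0.5]]'  >/dev/null
$m '[[[0,0,0],[0,0,-0.02],0.5],[[0,0,0],[0,0,0],0.5],[[0,0,0],[0,0,0],0.5]]'  >/dev/null
python3 to.py 470 55.2 233.8 78
python3 - <<'E'
from h import *
s=grab('scene'); save(s,'done',(200,80,340,215),4.4)
E
```

```text
t 12.67 p [469.5  55.3 233.8] rpy [-1.800e+02 -1.000e-02  8.111e+01] need mm [ 0.   0.5 -0. ] turn [-0.  -0.   3.1] F [-2.1 -2.6  4.2] M [-0.82  0.5   0.06] w 21.1 q7 -0.01
t 13.08 p [469.8  56.1 233.6] rpy [ 1.7998e+02 -3.0000e-02  8.1030e+01] need mm [-0.9  0.3 -0.2] turn [ 0. -0.  3.] F [0.1 0.3 0.3] M [ 0.01 -0.02  0.01] w 42.4 q7 -0.01
t 13.75 p [470.2  55.9 339.8] rpy [ 1.7986e+02 -9.0000e-02  8.1020e+01] need mm [ -0.8  -0.3 106. ] turn [ 0.1 -0.1  3. ] F [-0.3  0.7 -0.5] M [-0.05  0.03  0.  ] w 43.0 q7 -0.12
```

View pics/done.png

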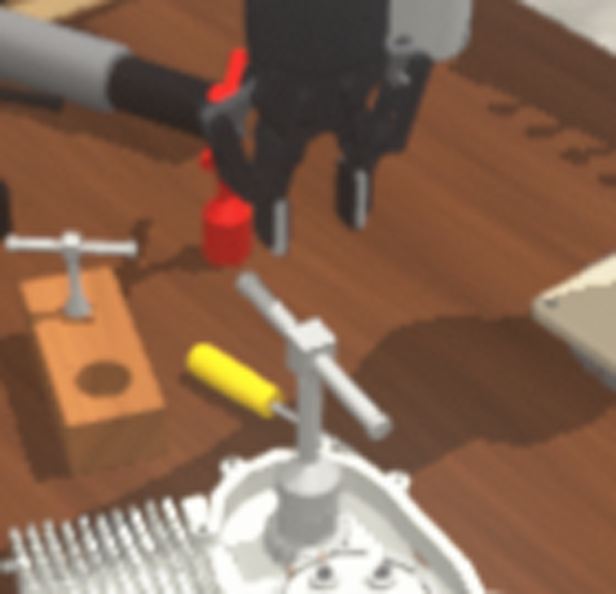

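The wrench stands upright on the nut, with bar ends at (250,284) and (379,426), head at (311,338), and the fingers clear above. I'll check its height and yaw once, then hand in.

Run:
```python
from h import *
s=grab('scene'); f=lambda u,v:(200+(u+.5)/4.4-.5,80+(v+.5)/4.4-.5)
A,B=onz(s,*f(247,281),253),onz(s,*f(381,429),253); print((A+B)/2,np.linalg.norm(A-B),np.degrees(np.arctan2(*(B-A)[1::-1])))
if 150<np.linalg.norm(A-B)<170: print(ctrl.finish_job())
```

```text
[468.60286947  53.78398312 253.        ] 159.7104345937574 81.1311846311587
the job is handed in; nothing more can be done
None
```

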